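# Load the wear-debris glass under the viewer's spring clips

### The job

Pick the sample glass off the cork pad by its red tab, lay it on the viewer's deck in front of the two spring clips, and slide it in along the deck, tab last, so that its two raised edge bars push the clips up, until it is fully home against the end stop and both clips have snapped down behind the bars; then let go. It is glass, so set it down softly and keep it level, feel your way in and stop pushing as soon as it meets the end stop (20 N there would crack it), let the glass and not the gripper move the clips, and leave the other things on the bench where they are.

Things in the scene. Friction and masses are not known exactly. Their poses are not given: they have to be found in the camera images.
- plate: the sample glass in its aluminium carrier, 100 x 64 mm, 4 mm thick, 0.1 to 0.2 kg, loose, lying tab up on the pad. Origin: centre of its underside; x points to the leading edge (x = +50 mm), z up. Along both long sides a square-ended aluminium edge bar (y = +-22 to +-32 mm) runs from x = +5 to +50 mm, its top 10 mm above the underside. The red grip tab stands at the rear
- tab (a point): centre of the plate's red tab, at plate x = -35, y = 0, 26 mm above the underside; axes as the plate's. The tab is 30 mm along x, 12 mm thick along y, and stands from 4 to 40 mm above the underside. Grip from above, fingers on its two flat sides, closing along y
- stage: the black viewer, fixed on the bench: deck 110 mm wide, smooth top 30 mm above the bench. Origin on the bench under the deck's middle line, 105 mm from the entry end; x is the push direction, from the entry end (x = -105 mm) to the stop end (+140 mm), y to its left. A magnifier, 80 mm high, on a thin post at x = +134, y = +48 mm hangs out beyond the stop end
- entry (a point): point on the deck top at stage x = -52 mm, y = 0, axes as the stage's: a plate laid with its origin here lies flat, clear of guides and clips. Two 8 mm high guides with inner faces at y = +-34 mm (2 mm clear of the glass each side) run from stage x = +20 to +109 mm and flare out to y = +-41 mm at x = +3 mm
- clip_left (a joint): lift angle (rad) of the steel spring clip at stage y = +27 mm. Its lip, 13 mm above the deck at its tip, slopes down at 30 degrees to the nose, 3 mm above the deck. 0: nothing under it; about 0.11: riding on an edge bar; about 0.01: snapped down behind the bar. It presses down with 2 N, 3 N when up. Pushing both clips up takes up to 15 N along the deck, then about 4 N to slide on
- clip_right (a joint): lift angle (rad) of the same clip at stage y = -27 mm; values as clip_left. Clips and end stop (rigid, 10 mm high) sit together on a carriage, clamped somewhere along a 24 mm slot, differently each time and not measured: stop face at stage x = +85 to +109 mm, lip tips at +17 to +41 mm. The noses drop behind the bars only when the glass is within 1.5 mm of the stop, so feel for it
- pad: cork pad lying fixed on the bench, 160 x 110 x 6 mm, on which the plate starts; origin: centre of its underside
- socket: a loose bystander, to be left alone: steel socket, 22 mm across, 28 mm tall, upright; origin at its foot
- dropper: a loose bystander, to be left alone: small amber bottle, 28 mm across, 55 mm tall, beyond the pad; origin at its foot
- spark_plug: a loose bystander, to be left alone: white spark plug standing upright, 23 mm across, 60 mm tall; origin at its foot
- wrench: a loose bystander, to be left alone: steel wrench lying flat; origin below its middle
- screwdriver: a loose bystander, to be left alone: screwdriver lying flat; origin below its middle
- cup: a loose bystander, to be left alone: blue plastic cup, 76 mm across, 95 mm tall; origin at its foot
- washer_jar: a loose bystander, to be left alone: glass jar with a steel cap, 70 mm across, 90 mm tall; origin at its foot
There are look-alikes about, which are no part of the job. There is more than one size of the plate; the job needs the smallest.

How it is judged:
By the outcome, as a careful person would: the job done as asked, in the order asked, and still so for the second after the job is handed in, with the robot touching nothing.
It also fails if it takes over 56 s, if anything falls off the work surface, if the arm or the gripper's body presses on something with over 40 N, if the wrist force passes 120 N, or if a joint passes its speed limit or range.

### The arm

A 6-joint arm with a two-finger parallel gripper is mounted at the origin on the work surface. World frame = base frame: x ahead of the robot, y to its left, z up, the work surface at z = 0. Lengths are in m, angles in degrees, forces in N, time in s.
With the tool pointing down it reaches from about 0.325 to 0.775 m from the base axis. Payload 5.5 kg.
Tool frame: the origin (TCP) lies at the centre of the arm's flange, where the gripper is bolted on; the fingertips stand 182 mm ahead of it and the grasp point (between the pads) lies 163 mm ahead of it; z points along the fingers, y is the direction in which the jaws open and shut (so a half turn about z gives the same grasp; the last joint's range is limited). The gripper opens to 88 mm and grips with 3 to 60 N. Pads are 20 mm wide; open, the fingers measure 115 mm over their backs; the gripper's body (75 mm by 178 mm) begins 61 mm behind the grasp point.
Start: joints at [64.991, 5.22, 70.514, -0, 104.267, -3.249], TCP at [0.222, 0.557, 0.405] pointing down, gripper open.
Joint ranges: [-164.24, 164.24], [-49.07, 125.15], [9.68, 141.18], [-86.29, 266.29], [3.28, 154.24], [-151.56, 151.56]. Speed limits (degrees/s): [147.25, 147.25, 172.46, 180, 180, 180].

### API

Orientations are given as [roll, pitch, yaw] about the fixed x, y, z axes, in that order (R = Rz(yaw) Ry(pitch) Rx(roll)).
In Python, from station import r gives the robot as it stands. The module is installed in compiled form; this text tells all that it offers. Calls block until the motion is done:
- r.reach(position, orientation): joint-space move of the TCP to a pose.
- r.servo_line(position, rotation=None, speed=0.15): straight line of the TCP; rotation=None keeps the orientation; speed is the mean speed in m/s.
- r.move_joints(angles): joint-space move.
- r.let_go() and r.grab(squeeze=None): open the fingers fully, or close them until they stop; squeeze is the grip in N (None keeps the last).
- r.wait(seconds).
- r.inverse_kinematics(position, orientation): joint angles nearest the present ones, or None.
- r.sense(): the state.
- r.snapshot(name): name is "side" or "top" or "wrist"; returns a dict with "frame" (400x640x3 uint8, red, green, blue), "fx", "fy", "cx", "cy" (pixels), "R" (3x3) and "t" (3): a world point X has camera coordinates R X + t. Camera axes: x right, y down, z forward; pixel columns grow to the right and rows downward; lengths in m; the calibration is good to about 2 mm. A picture is of the moment at which its call begins. There is no depth.
A pose or a line that the arm cannot do raises r.IKError and nothing moves.
- r.hand_in(): hands the job in, once; it reports no verdict.
The state is a dict: "clock": time; "joints": joint angles; "joint_vel": joint speeds; "joint_torque": joint torques, N m; "tcp_pos": TCP position; "orientation": TCP orientation; "contact_force": force on the tool from outside, world axes, zero at the start; "torque": the same for the moment, N m; "opening": finger opening in m.
Only numpy, scipy, OpenCV 4.12 (cv2) and the standard library are available. Lean on these libraries where they do the work, as an engineer would, in place of code of your own. Each camera call takes 0.05 s, during which the arm holds its last target.

## Working session

There is one attempt and no reset: what is moved stays moved. The work goes in short steps, each a Python script; the robot and the scene stay as the last script left them, time stands still between calls to the robot, and variables do not carry over. Pictures are saved under pics/ and viewed, and the job is handed in when it is done.

```bash
mkdir -p pics; python3 - <<'E'
from station import r
import cv2,pickle
for n in ("side","top","wrist"):
    s=r.snapshot(n); cv2.imwrite(f"pics/{n}0.png",s["frame"][:,:,::-1]); pickle.dump(s,open(f"{n}0.pkl","wb"))
    print(n,s["fx"],s["cx"],s["cy"],(-s["R"].T@s["t"]).round(3),s["R"].round(2).tolist())
print(r.sense())
E
```

```text
side 421.6460124148099 322.63318993068697 206.9837055390665 [ 0.311 -0.79   0.657] [[0.96, -0.28, 0.02], [-0.15, -0.55, -0.82], [0.24, 0.79, -0.57]]
top 513.0043869186708 321.85838102584694 198.50727497858043 [ 0.325 -0.012  1.7  ] [[0.01, -1.0, -0.0], [-0.99, -0.01, -0.15], [0.15, 0.0, -0.99]]
wrist 282.16474833012137 318.2173110104525 196.41998711972528 [0.161 0.582 0.384] [[0.37, 0.93, -0.0], [0.9, -0.36, 0.24], [0.22, -0.09, -0.97]]
{'clock': 0.15, 'joints': array([ 6.49918514e+01,  5.25337233e+00,  7.05652773e+01, -4.91527861e-04,
        1.04265922e+02, -3.24774121e+00]), 'joint_vel': array([ 0.02419584, -0.13875914, -0.11998908,  0.01628092, -0.05280252,
        0.01879893]), 'joint_torque': array([ 1.32103236e-03, -4.47048533e+01, -4.06904984e+01,  6.98638684e-02,
        2.75702745e-02, -8.10391907e-05]), 'tcp_pos': array([0.22245152, 0.55729477, 0.40377204]), 'orientation': array([-1.79915537e+02, -4.31548667e-03,  1.58239469e+02]), 'contact_force': array([0.86191621, 0.77920471, 0.08024105]), 'torque': array([ 0.00841853,  0.02528422, -0.0153662 ]), 'opening': 0.08767128691334945}
```

View pics/top0.png

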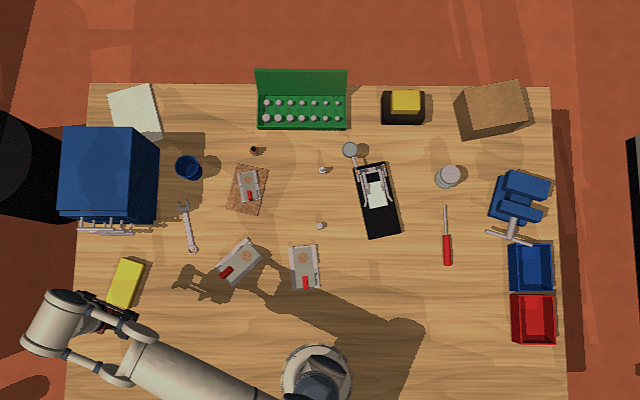

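View pics/side0.png

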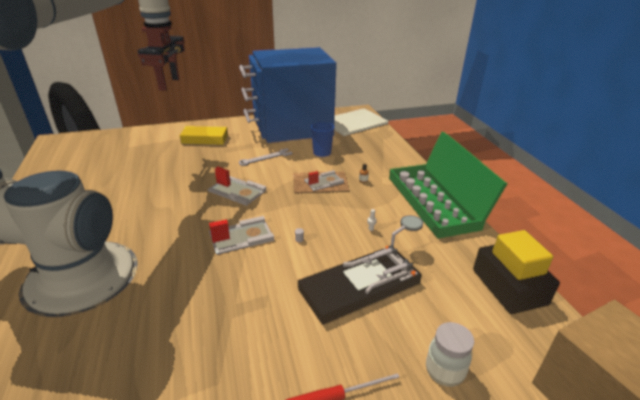

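View pics/wrist0.png

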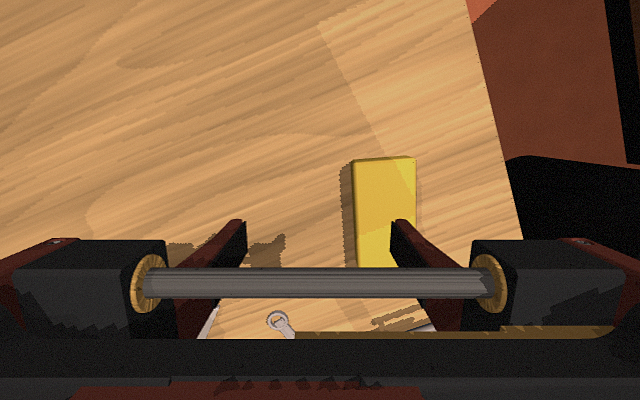

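The top view shows three plates with red tabs: A on the cork pad at (248,186), B at (238,262) and C at (304,266). The last two lie straight on the bench and look larger. The viewer is at (378,200), with its clips and stop towards (368,172), near the magnifier at (350,150). I take A, and check it in a close crop.

```bash
cat > h.py <<'E'
import numpy as np,cv2,pickle
def ray(s,u,v):
    d=s["R"].T@np.array([(u-s["cx"])/s["fx"],(v-s["cy"])/s["fy"],1.0]); return -s["R"].T@s["t"],d/np.linalg.norm(d)
def onz(s,u,v,z):
    c,d=ray(s,u,v); return c+d*(z-c[2])/d[2]
def proj(s,X):
    p=s["R"]@np.asarray(X)+s["t"]; return np.array([s["fx"]*p[0]/p[2]+s["cx"],s["fy"]*p[1]/p[2]+s["cy"]])
E
python3 - <<'E'
import pickle,cv2,numpy as np
s=pickle.load(open("top0.pkl","rb"));f=s["frame"][:,:,::-1]
a=cv2.resize(f[160:220,215:285],None,fx=8,fy=8,interpolation=cv2.INTER_CUBIC)
b=cv2.resize(f[130:245,340:410],None,fx=5,fy=5,interpolation=cv2.INTER_CUBIC)
cv2.imwrite("pics/cA.png",a);cv2.imwrite("pics/cS.png",b)
E
```

```text
(no output)
```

View pics/cA.png

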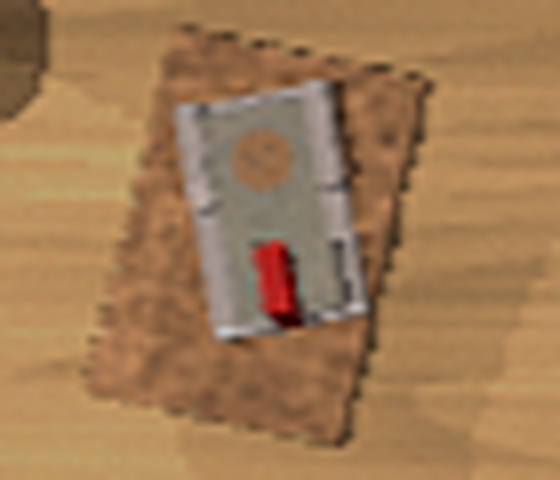

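View pics/cS.png

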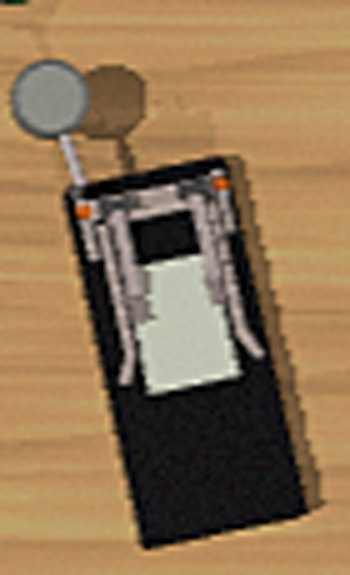

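```bash
python3 - <<'E'
from h import *
s=pickle.load(open("top0.pkl","rb"))
def P(c,k,o,z): return onz(s,(c[0]+.5)/k-.5+o[0],(c[1]+.5)/k-.5+o[1],z)
pl=[P(c,8,(215,160),z) for c,z in [((178,105),.016),((328,82),.016),((365,312),.010),((222,338),.010)]]
st=[P(c,5,(340,130),.03) for c in [(143,548),(308,510),(237,157),(68,193)]]
for q in (pl,st):
    print(np.round(q,4).tolist(),[round(float(np.linalg.norm(q[i]-q[(i+1)%4])),4) for i in range(4)])
lead=(pl[0]+pl[1])/2;rear=(pl[2]+pl[3])/2;d=lead-rear
print("plate c",(lead+rear)/2,"yaw",np.degrees(np.arctan2(d[1],d[0])))
en=(st[0]+st[1])/2;ex=(st[2]+st[3])/2;d=ex-en;u=d/np.linalg.norm(d);print("stage yaw",np.degrees(np.arctan2(d[1],d[0])),"origin",en+u*.105, ex-u*.14)
f=s["frame"]
hsv=cv2.cvtColor(f,cv2.COLOR_RGB2HSV);m=((hsv[...,0]<8)|(hsv[...,0]>172))&(hsv[...,1]>180)&(hsv[...,2]>90)
m[:, :215]=0;m[:160]=0;m[220:]=0;m[:,285:]=0
ys,xs=np.nonzero(m);print(len(xs),onz(s,xs.mean(),ys.mean(),.044))
E
```

```text
[[0.6648, 0.2762, 0.016], [0.6752, 0.2138, 0.016], [0.5789, 0.1964, 0.01], [0.5674, 0.2556, 0.01]] [0.0633, 0.098, 0.0603, 0.0998]
[[0.4454, -0.1611, 0.03], [0.4711, -0.2689, 0.03], [0.7062, -0.2249, 0.03], [0.6807, -0.1123, 0.03]] [0.1107, 0.2391, 0.1154, 0.2403]
plate c [0.6215991  0.23547458 0.013     ] yaw 11.1016294092947
stage yaw 11.155717614237346 origin [ 0.56128604 -0.19467892  0.03      ] [ 0.55609633 -0.19570234  0.03      ]
30 [0.58723943 0.2289114  0.044     ]
```

Plate A measures about 99 x 62 mm, which matches the small plate. The stage outline is 110 x 240 mm, also as expected. Next I take closer wrist views of both.

```bash
python3 - <<'E'
from station import r
from h import *
for n,p in (("plate",(.53,.215,.42)),("stage",(.47,-.21,.42))):
    r.reach(list(p),[180,0,11.1]); r.wait(.2)
    s=r.snapshot("wrist");pickle.dump(s,open(f"w_{n}.pkl","wb"));cv2.imwrite(f"pics/w_{n}.png",s["frame"][:,:,::-1])
    print(r.sense()["clock"],r.sense()["tcp_pos"],r.sense()["contact_force"])
E
```

```text
2.0833 [0.52976373 0.21559903 0.41996681] [-0.29113854 -0.31375398  0.12202652]
3.9167 [ 0.47034999 -0.20937003  0.41997984] [-1.37442913 -0.06222108 -0.29734481]
```

View pics/w_plate.png

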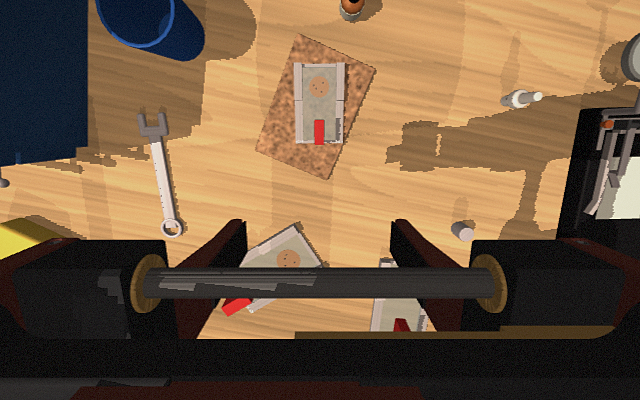

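View pics/w_stage.png

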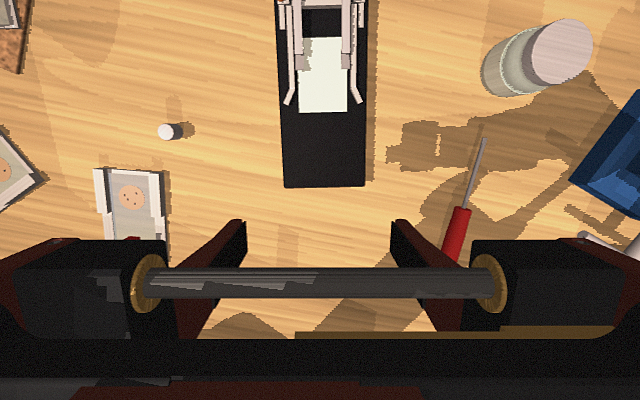

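The plate view shows plate A at (320,104), with its leading edge at row 63 and the tab at (319,131). The stage view shows the deck's entry corners at about (284,187) and (366,187), and the clips running up to row 0. I zoom in for finer measurements.

```bash
python3 - <<'E'
from h import *
s=pickle.load(open("w_plate.pkl","rb"))["frame"][:,:,::-1]
a=cv2.resize(s[55:155,280:360],None,fx=6,fy=6,interpolation=cv2.INTER_CUBIC)
s=pickle.load(open("w_stage.pkl","rb"))["frame"][:,:,::-1]
b=cv2.resize(s[0:200,265:385],None,fx=3,fy=3,interpolation=cv2.INTER_CUBIC)
c=np.zeros((600,860,3),np.uint8);c[:600,:480]=a;c[:600,490:850]=b
cv2.imwrite("pics/z1.png",a);cv2.imwrite("pics/z2.png",b)
E
```

```text
(no output)
```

View pics/z1.png

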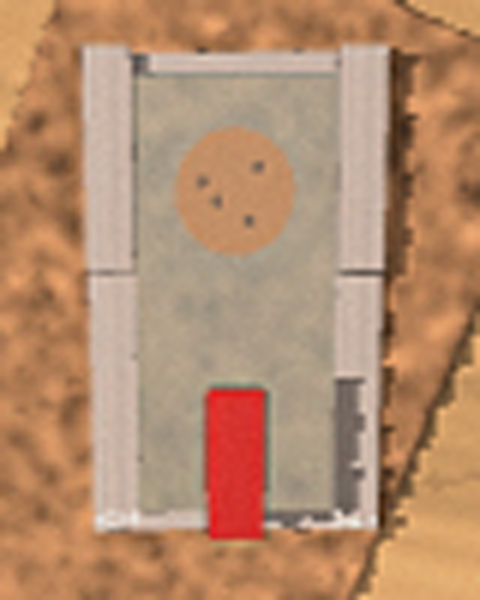

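View pics/z2.png

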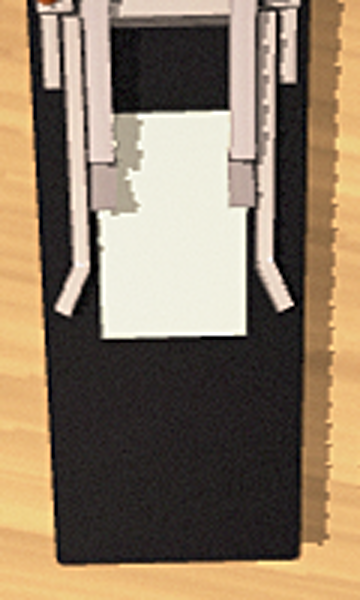

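```bash
python3 - <<'E'
from h import *
s=pickle.load(open("w_plate.pkl","rb"))
def P(c,k,o,z): return onz(s,(c[0]+.5)/k-.5+o[0],(c[1]+.5)/k-.5+o[1],z)
pl=[P(c,6,(280,55),z) for c,z in [((82,45),.016),((389,45),.016),((377,529),.010),((95,529),.010)]]
print([round(float(np.linalg.norm(pl[i]-pl[(i+1)%4])),4) for i in range(4)])
lead=(pl[0]+pl[1])/2;rear=(pl[2]+pl[3])/2;d=lead-rear;u=d[:2]/np.linalg.norm(d[:2])
print("c",(lead+rear)/2,"yaw",np.degrees(np.arctan2(d[1],d[0])),"tab",lead[:2]-u*.085)
print("tab top front mid",P((236,388),6,(280,55),.046)[:2]-u*.015, P((236,539),6,(280,55),.046)[:2]+u*.015)
s=pickle.load(open("w_stage.pkl","rb"))
st=[P(c,3,(265,0),.03) for c in [(57,562),(300,561),(313,40),(29,40)]]
print([round(float(np.linalg.norm(st[i]-st[(i+1)%4])),4) for i in range(4)])
en=(st[0]+st[1])/2;ex=(st[2]+st[3])/2;d=ex-en;u=d[:2]/np.linalg.norm(d[:2]);o=en[:2]+u*.105
w=st[0]-st[1]
print("stage yaw",np.degrees(np.arctan2(d[1],d[0])),np.degrees(np.arctan2(w[1],w[0]))-90,"o",o)
n=np.array([-u[1],u[0]])
def loc(c,z): q=P(c,3,(265,0),z)[:2]-o; return (q@u).round(4),(q@n).round(4)
for nm,c,z in [("guideL corner",(89,265),.038),("guideR",(257,265),.038),("gL tip",(55,312),.038),("gR tip",(293,308),.038),("lipL out",(91,209),.043),("lipL in",(117,209),.043),("lipR in",(230,207),.043),("lipR out",(255,207),.043)]: print(nm,loc(c,z))
E
```

```text
[0.0642, 0.1001, 0.064, 0.1002]
c [0.62105438 0.23371029 0.013     ] yaw 11.242836704043885 tab [0.58671138 0.2268835 ]
tab top front mid [0.5866921  0.22692352] [0.5866407 0.2269494]
[0.1086, 0.2067, 0.1103, 0.2072]
stage yaw 12.22905780401751 11.37942568569683 o [ 0.56071006 -0.19664861]
guideL corner (np.float64(0.0193), np.float64(0.0345))
guideR (np.float64(0.018), np.float64(-0.0332))
gL tip (np.float64(0.0016), np.float64(0.049))
gR tip (np.float64(0.0013), np.float64(-0.048))
lipL out (np.float64(0.0393), np.float64(0.0325))
lipL in (np.float64(0.0391), np.float64(0.0223))
lipR in (np.float64(0.039), np.float64(-0.0219))
lipR out (np.float64(0.0388), np.float64(-0.0317))
```

```bash
python3 - <<'E'
from h import *
s=pickle.load(open("w_stage.pkl","rb"));g=cv2.cvtColor(s["frame"],cv2.COLOR_RGB2GRAY).astype(float)
def edge(row,lo,hi,th,left):
    x=np.arange(lo,hi);v=g[row,lo:hi];m=v<th;i=np.nonzero(m)[0]
    k=i[0] if left else i[-1]; a=(k-1,k) if left else (k,k+1)
    return lo+a[0]+(th-v[a[0]])/(v[a[1]]-v[a[0]])
L=[];R=[]
print(g[150,276:292],g[150,355:378])
for row in range(40,183,3):
    L.append(onz(s,edge(row,265,320,60,True),row,.03)[:2]);R.append(onz(s,edge(row,330,385,50,False),row,.03)[:2])
for nm,Q in(("L",L),("R",R)):
    Q=np.array(Q); vx,vy,x0,y0=cv2.fitLine(Q.astype(np.float32),cv2.DIST_HUBER,0,.0005,.0001).ravel()
    if vx<0: vx,vy=-vx,-vy
    t=(.55-x0)/vx; print(nm,np.degrees(np.arctan2(vy,vx)),(.55,y0+t*vy), "resid",np.abs((Q-[x0,y0])@[-vy,vx]).max())
E
```

```text
[199. 197. 198. 197. 205. 194.   1.  33.  31.  34.  33.  42.  35.  36.
  36.  38.] [ 25.  26.  28.  29.  28.  27.  33.  26.  32.   9.  75. 148. 137. 133.
 135. 133. 134. 131. 130. 159. 213. 206. 203.]
L 12.469909 (0.55, np.float32(-0.14314358)) resid 0.0004075877066057875
R 12.375686 (0.55, np.float32(-0.2536306)) resid 0.000377652245760357
```

```bash
python3 - <<'E'
from station import r
from h import *
q=lambda t:print(t,round(r.sense()["clock"],2),r.sense()["tcp_pos"].round(4),r.sense()["orientation"].round(2),r.sense()["contact_force"].round(2),round(r.sense()["opening"],4))
O=[180,0,11.24]; x,y=.5867,.2269
r.reach([x,y,.27],O); r.servo_line([x,y,.202],speed=.06); r.wait(.2); q("down")
r.grab(45); r.wait(.2); q("grab")
r.servo_line([x,y,.215],speed=.03); r.servo_line([x,y,.33],speed=.12); r.wait(.3); q("lift")
s=r.snapshot("wrist");pickle.dump(s,open("w_lift.pkl","wb"));cv2.imwrite("pics/w_lift.png",s["frame"][:,:,::-1])
s=r.snapshot("side");pickle.dump(s,open("s_lift.pkl","wb"));cv2.imwrite("pics/s_lift.png",cv2.resize(s["frame"][50:250,180:500,::-1],None,fx=2.5,fy=2.5))
E
```

```text
down 7.14 [0.5868 0.2269 0.2025] [-1.7999e+02 -4.0000e-02  1.1240e+01] [0.45 0.73 0.42] 0.0877
grab 8.49 [0.5867 0.2269 0.202 ] [180.    -0.    11.24] [-0.1  -0.7   0.74] 0.0117
lift 10.48 [0.5867 0.2269 0.3294] [1.7999e+02 5.0000e-02 1.1240e+01] [ 1.25  0.42 -2.23] 0.0119
```

View pics/w_lift.png

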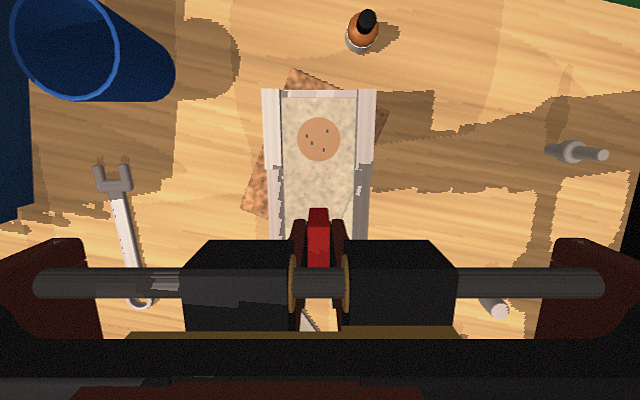

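View pics/s_lift.png

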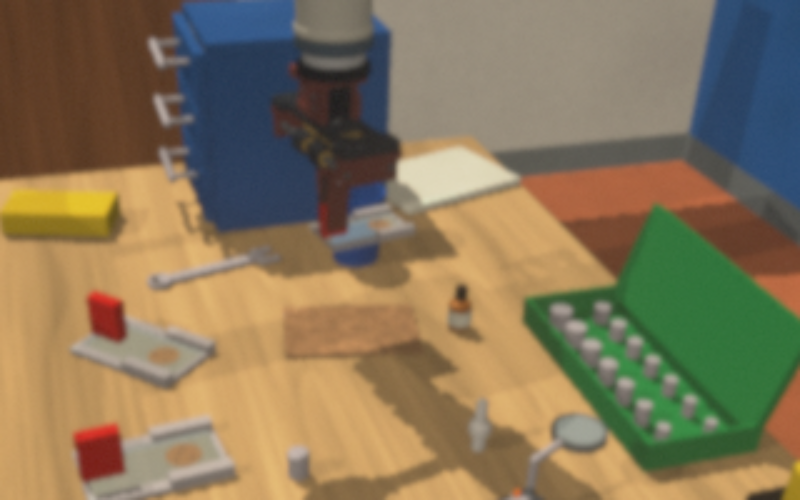

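The plate is off the pad and hangs level, with its leading edge at row 89, columns 262 to 377. I check how it sits in the hand numerically.

```bash
python3 - <<'E'
from h import *
s=pickle.load(open("w_lift.pkl","rb"));f=s["frame"][:,:,::-1]
cv2.imwrite("pics/z3.png",cv2.resize(f[80:180,250:390],None,fx=5,fy=5,interpolation=cv2.INTER_CUBIC))
a=np.radians(11.24);u=np.array([np.cos(a),np.sin(a)]);n=np.array([-u[1],u[0]])
for c in [(262,89),(377,88.5)]:
  for z in (.1384,.1434,.1484):
    q=onz(s,*c,z)[:2]-[.5867,.2269]; print(c,z,(q@u).round(4),(q@n).round(4))
E
```

```text
(262, 89) 0.1384 0.085 0.0329
(262, 89) 0.1434 0.0844 0.0319
(262, 89) 0.1484 0.0838 0.031
(377, 88.5) 0.1384 0.0852 -0.0329
(377, 88.5) 0.1434 0.0846 -0.0319
(377, 88.5) 0.1484 0.084 -0.0309
```

View pics/z3.png

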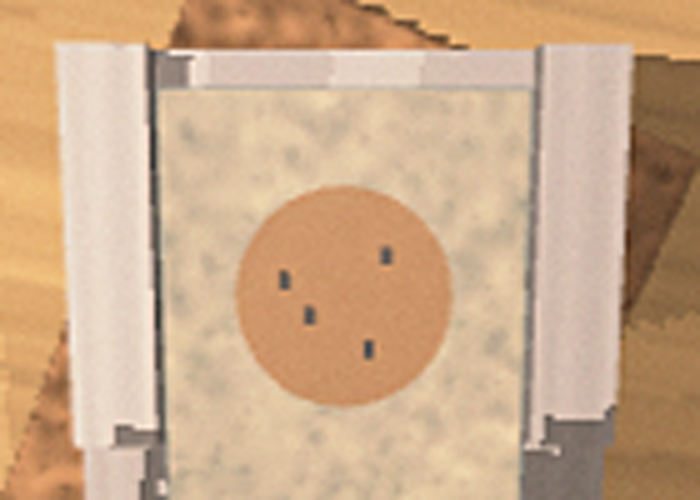

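```bash
cat >> h.py <<'E'
YAW=12.42; a=np.radians(YAW);U=np.array([np.cos(a),np.sin(a)]);N=np.array([-U[1],U[0]]);O0=np.array([.5607,-.1961])
def W(x,y,z): p=O0+U*x+N*y; return [float(p[0]),float(p[1]),z]
def F(r,n=6,dt=.01):
    L=[]
    for _ in range(n): L.append(r.sense()["contact_force"]); r.wait(dt)
    f=np.mean(L,0); return np.array([f[:2]@U,f[:2]@N,f[2]])
E
python3 - <<'E'
from station import r
from h import *
O=[180,0,YAW]; tx=-.087
r.reach(W(tx,0,.29),O); r.servo_line(W(tx,0,.233),speed=.08); r.wait(.4)
b=F(r,15); print("base",b.round(2),r.sense()["clock"])
z=.233
while z>.222:
    z-=.0006; r.servo_line(W(tx,0,z),speed=.012); f=F(r,5)-b
    print(round(z,4),r.sense()["tcp_pos"][2].round(4),f.round(2))
    if f[2]>1.5: break
print(r.sense()["clock"],r.sense()["torque"].round(3))
np.save("base.npy",b)
s=r.snapshot("wrist");pickle.dump(s,open("w_lay.pkl","wb"));cv2.imwrite("pics/w_lay.png",s["frame"][:,:,::-1])
s=r.snapshot("side");cv2.imwrite("pics/s_lay.png",cv2.resize(s["frame"][180:340,260:460,::-1],None,fx=4,fy=3.7))
E
```

```text
base [-0.06  0.03 -1.72] 13.6417
0.2324 0.2323 [-0.03  0.03 -0.15]
0.2318 0.2318 [ 0.1   0.18 -0.25]
0.2312 0.2312 [0.07 0.1  0.25]
0.2306 0.2306 [-0.41  0.15 -0.19]
0.23 0.23 [ 0.34 -0.68  0.09]
0.2294 0.2294 [ 0.14 -0.12 -0.12]
0.2288 0.2288 [ 0.06 -0.37  0.2 ]
0.2282 0.2282 [-0.23  0.46  0.1 ]
0.2276 0.2275 [-0.3   0.18  0.17]
0.227 0.227 [ 0.23 -0.02 -0.09]
0.2264 0.2264 [0.31 0.07 0.06]
0.2258 0.226 [ 0.49 -0.02  0.8 ]
0.2252 0.226 [-1.19  0.51  6.02]
17.4333 [0.103 0.41  0.064]
```

View pics/w_lay.png

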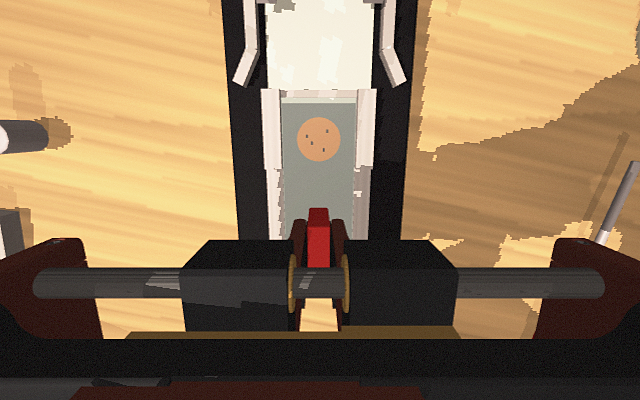

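View pics/s_lay.png

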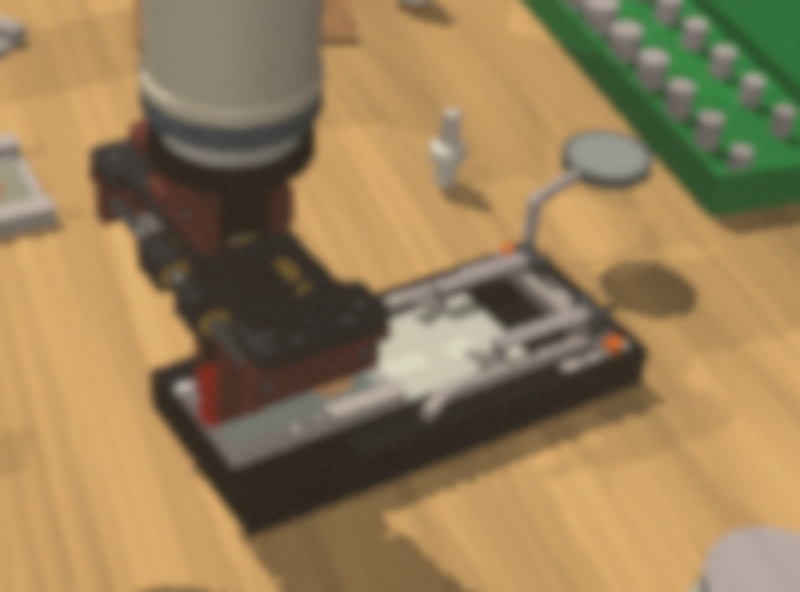

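The plate lies flat on the deck, with its leading edge at row 89 just short of the guide flares at (240,83) and (400,83). I check its lateral fit and yaw before pushing.

```bash
python3 - <<'E'
from h import *
s=pickle.load(open("w_lay.pkl","rb"));f=s["frame"];g=cv2.cvtColor(f,cv2.COLOR_RGB2GRAY).astype(float)
L=[];R=[]
for row in range(95,225,4):
    v=g[row]; 
    l=np.nonzero(v[205:258]<60)[0]; rr=np.nonzero(v[380:430]<50)[0]
    if len(l):L.append(onz(s,205+l[0]-.5,row,.03)[:2])
    if len(rr):R.append(onz(s,380+rr[-1]+.5,row,.03)[:2])
for nm,Q in(("L",L),("R",R)):
    Q=np.array(Q); vx,vy,x0,y0=cv2.fitLine(Q.astype(np.float32),cv2.DIST_HUBER,0,.0005,.0001).ravel()
    print(nm,len(Q),np.degrees(np.arctan2(vy/vx,1)),"stage y of edge at ends",((np.array([x0,y0])-O0)@N).round(4))
for c in [(262,89.5),(377,89)]:
    q=onz(s,*c,.040)[:2]-O0; print("corner",(q@U).round(4),(q@N).round(4))
for c in [(88+157,53),(383,50)]:
    q=onz(s,258 if c[0]<300 else 381,50,.038)[:2]-O0; print("guide inner",(q@U).round(4),(q@N).round(4))
cv2.imwrite("pics/z4.png",cv2.resize(f[0:180,215:425,::-1],None,fx=3.3,fy=3.3,interpolation=cv2.INTER_CUBIC))
E
```

```text
L 33 12.428866 stage y of edge at ends 0.054
R 33 12.293192 stage y of edge at ends -0.0537
corner -0.0024 0.0318
corner -0.0022 -0.0321
guide inner 0.0181 0.0334
guide inner 0.0181 -0.0337
```

View pics/z4.png

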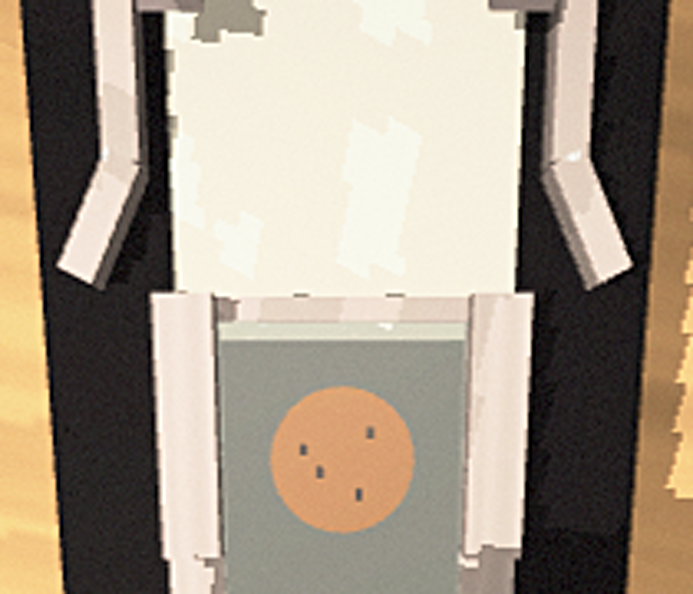

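```bash
python3 - <<'E'
from station import r
from h import *
b=np.load("base.npy"); z=.2257; O=[180,0,YAW]
r.servo_line(W(-.087,0,z),speed=.01); print("settled",(F(r,8)-b).round(2))
r.servo_line(W(-.053,0,z),speed=.03); f=F(r,6)-b; print("at lip?",f.round(2),r.sense()["clock"])
tx=-.053
while abs(f[1])<6 and tx<.009:
    tx+=.002; r.servo_line(W(tx,0,z),speed=.03); f=F(r,4)-b
    p=r.sense()["tcp_pos"]; print("lead",round((tx+.085)*1e3,1),"lag",round(((np.array(W(tx,0,z))-p)[:2]@U)*1e3,2),f.round(1))
    if f[0]<-(18 if tx<-.02 else 9): print("stop");break
print(r.sense()["clock"],r.sense()["opening"],r.sense()["orientation"])
E
```

```text
settled [-0.06  0.14  5.51]
at lip? [-0.45  0.14  6.87] 19.1833
lead 34.0 lag -0.17 [-0.2 -0.2  7. ]
lead 36.0 lag -0.15 [-0.1 -0.6  6.9]
lead 38.0 lag -0.18 [-0.2 -0.1  6.8]
lead 40.0 lag -0.16 [-0.4  0.   7.2]
lead 42.0 lag -0.16 [-0.2 -0.7  6.6]
lead 44.0 lag -0.14 [-0.2  0.   6.7]
lead 46.0 lag 0.22 [-2.7 -0.2  8.1]
lead 48.0 lag 0.5 [-4.8  0.4  8.8]
lead 50.0 lag 0.6 [-6.   0.3  9.1]
lead 52.0 lag 0.7 [-6.   0.2  9.7]
lead 54.0 lag 0.77 [-7.  -0.5  9.8]
lead 56.0 lag 0.91 [-7.7 -0.2  9.8]
lead 58.0 lag 0.51 [-4.4 -0.4  8.5]
lead 60.0 lag 0.36 [-3.8 -0.6  8.2]
lead 62.0 lag 0.3 [-3.4 -0.7  7.8]
lead 64.0 lag 0.31 [-3.5 -0.2  8. ]
lead 66.0 lag 0.3 [-3.1  0.   8.4]
lead 68.0 lag 0.3 [-3.1 -0.2  8.1]
lead 70.0 lag 0.31 [-3.1 -0.3  8.1]
lead 72.0 lag 0.3 [-3.1 -0.5  8. ]
lead 74.0 lag 0.28 [-3.1 -0.9  8.1]
lead 76.0 lag 0.31 [-3.6 -0.5  8. ]
lead 78.0 lag 0.3 [-3.1  0.1  8. ]
lead 80.0 lag 0.3 [-3.3 -0.   7.7]
lead 82.0 lag 0.3 [-3.1 -0.6  8. ]
lead 84.0 lag 0.3 [-3.6 -0.3  8.1]
lead 86.0 lag 0.31 [-3.2 -0.2  7.6]
lead 88.0 lag 0.3 [-3.6  0.3  8.4]
lead 90.0 lag 0.31 [-3.7 -0.1  8. ]
lead 92.0 lag 0.31 [-3.   0.3  8.1]
lead 94.0 lag 0.3 [-3.6 -0.2  8.2]
27.9667 0.011571764523151557 [1.79982254e+02 6.40590445e-02 1.24032140e+01]
```

```bash
python3 - <<'E'
from station import r
from h import *
b=np.load("base.npy"); z=.2257; tx=.009
while tx<.0275:
    tx+=.001 if tx<.0175 else .0004; r.servo_line(W(tx,0,z),speed=.015); f=F(r,4)-b
    p=r.sense()["tcp_pos"]; print("lead",round((tx+.085)*1e3,1),"lag",round(((np.array(W(tx,0,z))-p)[:2]@U)*1e3,2),f.round(1))
    if f[0]<-7.5: print("stop");break
print(r.sense()["clock"])
s=r.snapshot("wrist");pickle.dump(s,open("w_in.pkl","wb"));cv2.imwrite("pics/w_in.png",cv2.resize(s["frame"][0:260,180:460,::-1],None,fx=2.3,fy=2.3,interpolation=cv2.INTER_CUBIC))
s=r.snapshot("side");cv2.imwrite("pics/s_in.png",cv2.resize(s["frame"][200:330,290:440,::-1],None,fx=4,fy=4,interpolation=cv2.INTER_CUBIC))
E
```

```text
lead 95.0 lag 0.38 [-3.8 -0.1  8.4]
lead 96.0 lag 0.4 [-4.  -0.5  8.6]
lead 97.0 lag 0.4 [-3.9 -0.2  8.2]
lead 98.0 lag 0.41 [-4.1 -0.   8.2]
lead 99.0 lag 0.43 [-3.7 -0.5  8.5]
lead 100.0 lag 0.42 [-3.7  0.2  8.5]
lead 101.0 lag 0.29 [-2.8 -0.2  8.5]
lead 102.0 lag 0.39 [-4.2 -0.5  8.3]
lead 103.0 lag 0.42 [-4.2 -0.4  8.6]
lead 103.4 lag 0.49 [-4.4 -0.1  8.8]
lead 103.8 lag 0.48 [-4.3  0.2  8.7]
lead 104.2 lag 0.46 [-4.6  0.1  8.1]
lead 104.6 lag -0.25 [ 1.5 -1.   6.5]
lead 105.0 lag -0.01 [-0.6 -1.1  7.4]
lead 105.4 lag 0.21 [-1.9 -0.6  8. ]
lead 105.8 lag 0.4 [-3.2 -0.2  9.1]
lead 106.2 lag 0.49 [-3.9 -0.   8.8]
lead 106.6 lag 0.51 [-3.8  0.4  8.8]
lead 107.0 lag 0.51 [-4.   0.3  8.8]
lead 107.4 lag 0.52 [-4.  -0.2  8.9]
lead 107.8 lag 0.75 [-5.6  0.5  9.6]
lead 108.2 lag 1.0 [-6.9  0.9 10.7]
lead 108.6 lag 1.25 [-9.1  0.8 10.9]
stop
34.4833
```

View pics/w_in.png

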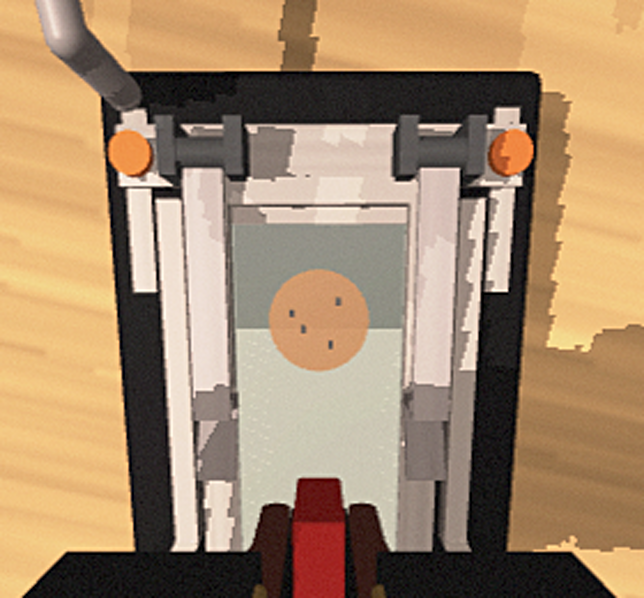

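View pics/s_in.png

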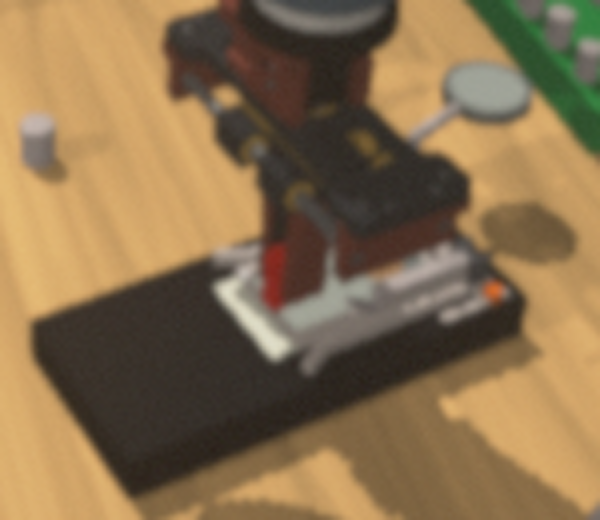

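The force trace shows the climb, the ride at 3 to 4 N, a sudden drop at 104.6, then a steady rise from 107.8. From the clip geometry I expected the stop at about 107.3. The drop came earlier than I expected, so I check the clip height and bar ends in the image before letting go.

```bash
python3 - <<'E'
from h import *
s=pickle.load(open("w_in.pkl","rb"));f=s["frame"][:,:,::-1]
print(f.shape)
cv2.imwrite("pics/z5.png",cv2.resize(f[75:245,250:385],None,fx=5.5,fy=3.5,interpolation=cv2.INTER_CUBIC))
E
```

```text
(400, 640, 3)
```

View pics/z5.png

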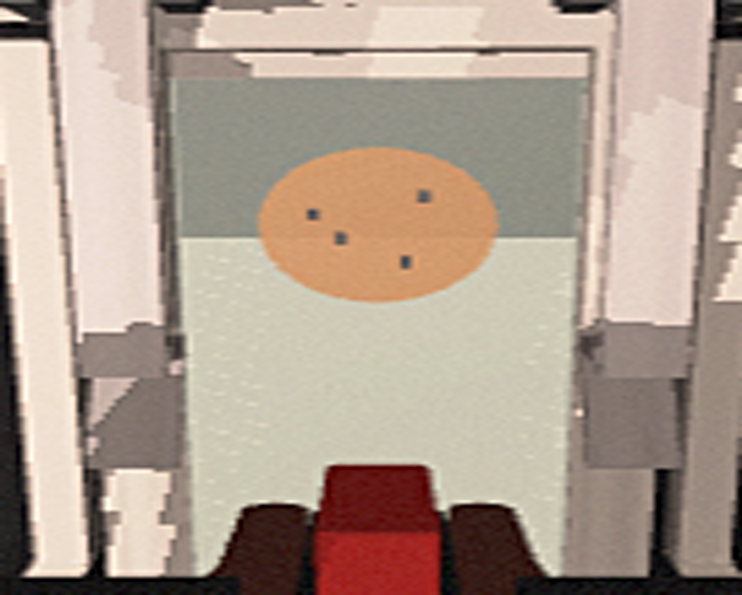

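```bash
python3 - <<'E'
from h import *
s=pickle.load(open("w_in.pkl","rb"))
def L(u,v,z): q=onz(s,u,v,z)[:2]-O0; return (q@U*1e3).round(1),(q@N*1e3).round(1)
for z in (.040,.043,.046,.050):
    print(z,"tip L",L(89/5.5+250,467/3.5+75,z),"R",L(681/5.5+250,467/3.5+75,z),"| bend L",L(82/5.5+250,377/3.5+75,z),L(688/5.5+250,377/3.5+75,z))
print("lip inner",L(178/5.5+250,467/3.5+75,.043),L(585/5.5+250,467/3.5+75,.043))
print("stop line z.036/.04",L(377/5.5+250,49/3.5+75,.04),L(377/5.5+250,49/3.5+75,.034))
print("rear edge of stop / glass front rail", L(377/5.5+250,76/3.5+75,.034))
s=pickle.load(open("w_lay.pkl","rb"))
print("front edge laid:",L(320,89,.034),L(262,89,.04))
E
```

```text
0.04 tip L (np.float64(37.2), np.float64(32.6)) R (np.float64(37.1), np.float64(-33.5)) | bend L (np.float64(53.2), np.float64(32.6)) (np.float64(53.1), np.float64(-33.5))
0.043 tip L (np.float64(38.1), np.float64(32.0)) R (np.float64(38.0), np.float64(-32.9)) | bend L (np.float64(53.8), np.float64(32.0)) (np.float64(53.7), np.float64(-32.9))
0.046 tip L (np.float64(38.9), np.float64(31.4)) R (np.float64(38.9), np.float64(-32.2)) | bend L (np.float64(54.4), np.float64(31.4)) (np.float64(54.3), np.float64(-32.3))
0.05 tip L (np.float64(40.1), np.float64(30.6)) R (np.float64(40.0), np.float64(-31.4)) | bend L (np.float64(55.2), np.float64(30.6)) (np.float64(55.1), np.float64(-31.4))
lip inner (np.float64(38.0), np.float64(22.2)) (np.float64(38.0), np.float64(-22.3))
stop line z.036/.04 (np.float64(106.1), np.float64(0.3)) (np.float64(106.8), np.float64(0.3))
rear edge of stop / glass front rail (np.float64(102.6), np.float64(0.3))
front edge laid: (np.float64(-1.4), np.float64(-0.5)) (np.float64(-2.2), np.float64(31.8))
```

The lip tips' spacing of 64.2 mm puts them at z of about 44.5 mm. Snapped would be 43.7 and riding 50, so both clips are down. The front edge sits at the stop face, at about 107 mm. I take the load off, let go and retreat.

```bash
python3 - <<'E'
from station import r
from h import *
b=np.load("base.npy"); tx=.0236
r.servo_line(W(tx-.0008,0,.2259),speed=.01); print((F(r,6)-b).round(1))
r.servo_line(W(tx-.0010,0,.2264),speed=.01); print((F(r,6)-b).round(1))
r.let_go(); r.wait(.2); print((F(r,6)-b).round(1),r.sense()["opening"],r.sense()["clock"])
r.servo_line(W(tx-.001,0,.29),speed=.08)
r.servo_line(W(tx-.08,0,.40),speed=.2); r.wait(.3)
s=r.snapshot("wrist");pickle.dump(s,open("w_end.pkl","wb"));cv2.imwrite("pics/w_end.png",cv2.resize(s["frame"][0:230,220:430,::-1],None,fx=2.6,fy=2.6,interpolation=cv2.INTER_CUBIC))
s=r.snapshot("side");pickle.dump(s,open("s_end.pkl","wb"));cv2.imwrite("pics/s_end.png",cv2.resize(s["frame"][200:330,290:440,::-1],None,fx=4.5,fy=4.5,interpolation=cv2.INTER_CUBIC))
s=r.snapshot("top");cv2.imwrite("pics/t_end.png",s["frame"][:,:,::-1])
print(r.sense()["clock"])
E
```

```text
[-5.2 -0.   9. ]
[-5.3 -1.1  6.4]
[-0.2  0.   1.6] 0.08773361132247842 36.6667
38.8833
```

View pics/w_end.png

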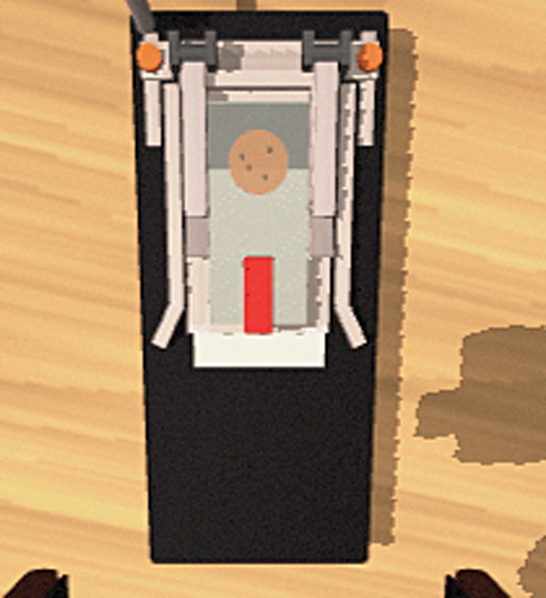

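View pics/s_end.png

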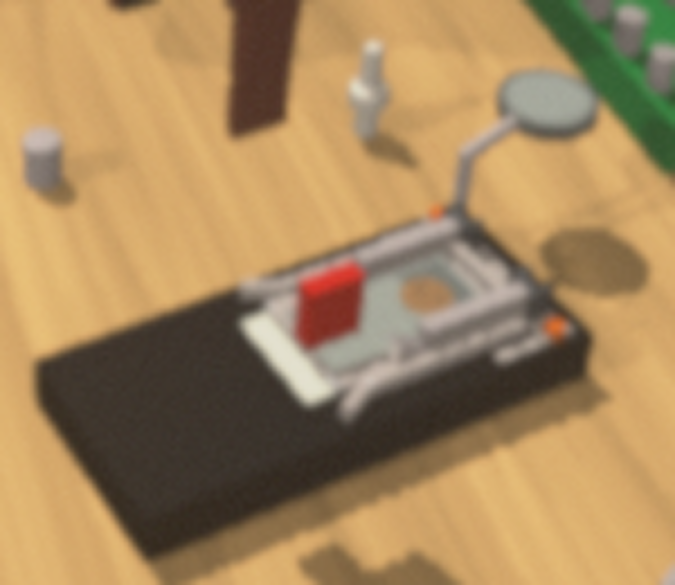

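View pics/t_end.png

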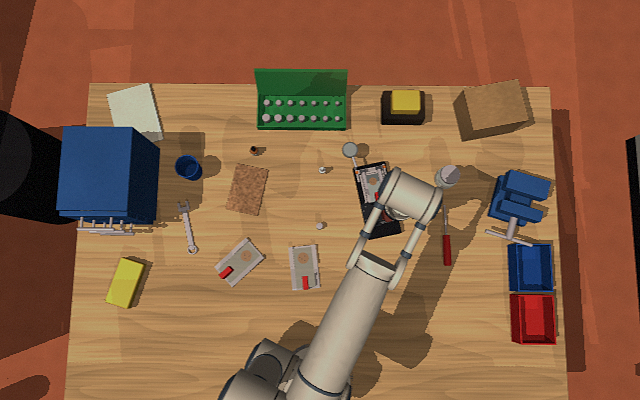

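```bash
python3 - <<'E'
from h import *
s=pickle.load(open("w_end.pkl","rb"));f=s["frame"][:,:,::-1]
def L(u,v,z): q=onz(s,u,v,z)[:2]-O0; return (q@U*1e3).round(1),(q@N*1e3).round(1)
for z in (.0437,.050): print(z,L(220+187/2.6,257/2.6,z),L(220+333/2.6,257/2.6,z))
print("rear",L(220+258/2.6,331/2.6,.034),"front line",L(220+258/2.6,89/2.6,.034))
cv2.imwrite("pics/z6.png",cv2.resize(f[10:135,275:365],None,fx=8,fy=4.7,interpolation=cv2.INTER_CUBIC))
E
```

```text
0.0437 (np.float64(38.3), np.float64(31.0)) (np.float64(38.3), np.float64(-32.4))
0.05 (np.float64(37.7), np.float64(30.4)) (np.float64(37.7), np.float64(-31.8))
rear (np.float64(7.1), np.float64(0.1)) front line (np.float64(106.8), np.float64(0.2))
```

View pics/z6.png

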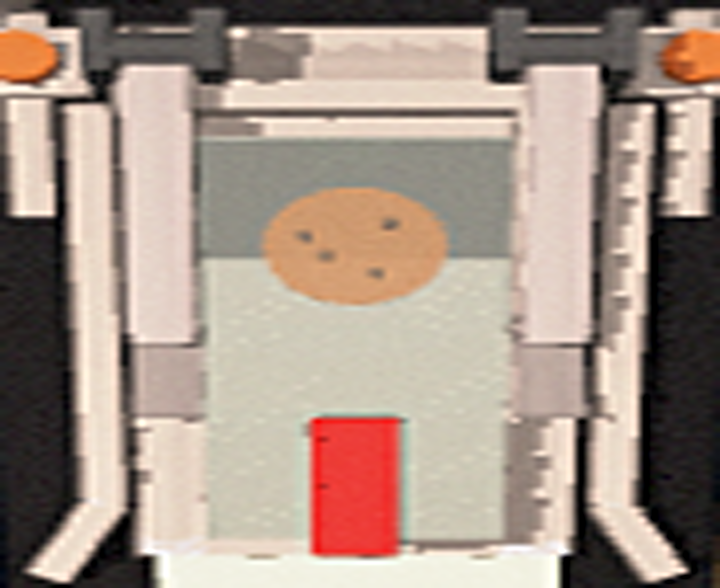

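```bash
python3 - <<'E'
from h import *
a=pickle.load(open("side0.pkl","rb"))["frame"][:,:,::-1];s=pickle.load(open("s_end.pkl","rb"));b=s["frame"][:,:,::-1]
for x,y in((39,-27),(39,27)):
    for z in(.0437,.050): print(x,y,z,proj(s,W(x/1e3,y/1e3,z)).round(1))
k=lambda f:cv2.resize(f[235:300,340:425],None,fx=8,fy=4.5,interpolation=cv2.INTER_CUBIC)
cv2.imwrite("pics/cmp.png",np.vstack([k(a),k(b)]))
E
```

```text
39 -27 0.0437 [376.8 275.9]
39 -27 0.05 [377.  273.7]
39 27 0.0437 [362.5 260.3]
39 27 0.05 [362.7 258.1]
```

View pics/cmp.png

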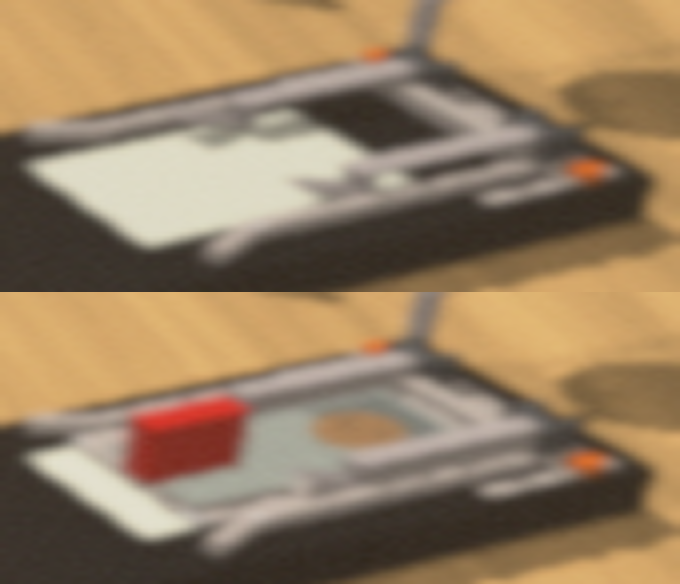

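Compared with the first side picture, both clip arms lie at the same height as when free (near arm at about (350,160) in both crops). So both have snapped down, and I hand in.

```bash
python3 - <<'E'
from station import r
r.hand_in(); print(r.sense()["clock"])
E
```

```text
the job is handed in; nothing more can be done
the job is handed in; nothing more can be done
```

The sample glass is home against the end stop with both clips snapped down. I let go, drew the arm clear and handed the job in at about 39 s.

I picked up the smallest plate (100 x 64 mm, on the cork pad) by its red tab and laid it on the deck at the entry point. It peaked at about 6 N on touching down and stayed level. I then slid it in along the deck. Raising the clips took up to about 8 N, riding under them 3–4 N, and I stopped at about 9 N when the force rose at the end stop.

**Last checks:**
- **Home against the stop:** after release the glass runs from stage x = 7.1 to about 107 mm. The stop face was estimated at about 107 mm from the lip tips and from where the force rose.
- **Clips down:** the near arm, and the far arm where the tab leaves it visible, lie at the same height as in the first side picture, when nothing was under them. The lip spacing in the wrist view fits snapped down better than riding, but only by about 1 mm.
- **Other things:** the bystanders look unmoved in the last top view, except the jar and screwdriver, which the arm partly hides.

**One disagreement:** the sudden force drop I took for the clips snapping came about 3 mm before the stop contact, earlier than the 1.5 mm stated. The pictures, not that drop, are the evidence that both clips are down.

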